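# Seat a printer drive cover on its dowels

## Task

The cast cover of the printer's drive unit has only been laid roughly on top of its pins. Nudge and press it gently, never lifting it off (the loose gears under it would come away), until its round hole and its slot drop over the two dowels and it lies flush on all three posts. Leave everything else on the bench where it is.

Things in the scene. Friction and masses are not known exactly. Their poses are not given: they have to be found in the camera images.
- drive: printer drive, a grey-coated steel pan, 170 x 252 x 14 mm (x -85 to 85, y -92 to 160), fixed on the bench, with gears, a motor (top 38 mm up, at (22, 126)), a 34 mm high flange at its +y end and three stepped posts. Origin on the bench under the seated cover's origin, axes alike, z up. The cover must lie on the posts' shoulders, 40 mm above the bench. Only the pins stand higher: their tips are 46 mm up
- dowel_a (a point): foot of round dowel A, on its post's shoulder, at (22, 50) on the drive; goes into the cover's round hole. 6 mm thick, 6 mm high, with a domed end; axes as the drive's. The post is 14 mm thick. A third pin, a gear shaft 8 mm thick (also domed and 6 mm high), stands at (-38, 0) on a post 26 mm thick
- dowel_b (a point): foot of dowel B, on its post's shoulder, at (22, -50) on the drive; same size as dowel A; goes into the cover's slot
- cover: loose flat aluminium plate, 104 (x -48 to 56) x 140 (y -70 to 70) x 5 mm, about 0.25 kg; origin on its underside, z normal to it. Its top is plain but for a 28 x 34 mm window at (14, 0) and a 10 mm high flange at x 52 to 56. It starts level on the three pin tips, 12 to 17 mm off to the drive's -x, up to 14 mm in y, 0.15 rad in yaw. Pressed on top and drawn sideways it slides along
- cover_hole (a point): centre of the cover's round hole (7.6 mm across), at the underside, at (22, 50) on the cover; belongs over dowel A. A hole that comes over its pin lets that part of the cover drop 6 mm
- cover_slot (a point): centre of the cover's slot (7.6 mm in x, 13 mm in y), at the underside, at (22, -50) on the cover; belongs over dowel B
- cover_shaft_hole (a point): centre of the cover's shaft hole (13.5 mm across), at the underside, at (-38, 0) on the cover; clears the gear shaft
- spare_gear: loose white gear, 28 mm across and 10 mm high, lying on the drive's pan near the motor; bystander; origin at its underside
- bushing: loose brass bushing, 16 mm across and 10 mm high, standing on the drive's pan near the motor; bystander; origin at its underside
- screwdriver: screwdriver lying on the bench to the right; bystander; handle to its -x
- screw_dish: square steel dish of screws, 85 x 85 x 22 mm, to the right; bystander; origin at its underside
- cleaner: white bottle, 56 mm across and 150 mm high, to the right; bystander; origin at its underside
- feed_roller: black rubber paper roller on a steel shaft, 260 mm long along its y and 26 mm high, to the left; bystander; origin at its underside
- brush: hand brush lying to the left; bystander; handle to its -x
Not all that is in view belongs to the job. Of the things that look like the cover, the largest one is meant.

How it is judged:
At the end, for the whole second after the job is handed in: the cover lies still and level (within 0.03 rad) on the three shoulders, at most 2 mm above them at each hole, its round hole centred on dowel A within 2 mm and its slot on dowel B within 5 mm (horizontal distance between cover_hole and dowel_a below 0.002 m and horizontal distance between cover_slot and dowel_b below 0.005 m and z of each of cover_hole, cover_slot, cover_shaft_hole in the frame of drive below 0.042 m and z of cover in the frame of drive above 0.037 m and angle between cover's own z axis and vertical below 0.03 rad and linear speed of cover below 0.01 m/s); the robot touches nothing.
It fails at once if the cover was lifted off: its middle rose more than 20 mm above the pins (z of cover in the frame of drive above 0.066 m).
It fails at once if the cover was forced: the robot pressed on it with more than 45 N (contact force between any of the fingers, the arm and cover above 45 N).
It fails at once if something else on the bench was moved more than 30 mm (distance of any of spare_gear, bushing, screwdriver, screw_dish, cleaner, feed_roller, brush from where it was at the start of the episode above 0.03 m).
It also fails if it takes over 51 s, if anything falls off the work surface, if the arm or the gripper's body presses on something with over 40 N, if the wrist force passes 120 N, or if a joint passes its speed limit or range.

## Robot

A 6-joint arm with a two-finger parallel gripper is mounted at the origin on the work surface. World frame = base frame: x ahead of the robot, y to its left, z up, the work surface at z = 0. Lengths are in m, angles in rad, forces in N, time in s.
With the tool pointing down it reaches from about 0.275 to 0.875 m from the base axis. Payload 12.5 kg.
Tool frame: the origin (TCP) lies midway between the tips of the shut fingers; the grasp point (between the pads) lies 19 mm behind it; z points along the fingers, y is the direction in which the jaws open and shut (so a half turn about z gives the same grasp; the last joint's range is limited). The gripper opens to 85 mm and grips with 20 to 120 N. Pads are 22 mm wide; open, the fingers measure 114 mm over their backs; the gripper's body (76 mm by 85 mm) begins 54 mm behind the grasp point. The pads swing forward as they close: fully open they stand 13 mm farther back than shut.
Start: joints at [-1.32, 0.351, 1.652, -0, 1.139, -0.085], TCP at [0.181, -0.519, 0.231] pointing down, gripper open.
Joint ranges: [-2.75, 2.75], [-0.79, 2.1], [0.01, 2.65], [-1.57, 4.71], [0.07, 3.14], [-2.87, 2.87]. Speed limits (rad/s): [2.22, 2.22, 2.79, 3.14, 3.14, 3.14].

## Interface

Orientations are given as a unit quaternion [x, y, z, w].
In Python, from rig import telemetry, viewer, ctrl gives the robot as it stands.
- The arm moves only by the tool send_rows, never from a script. Its argument "plan" is a list of rows, each a list of 3 entries, a list of its own where there are three numbers: the turn, a rotation vector about the tool's x, y, z in rad, then the shift along the tool's x, y, z in m, then the opening, from 0 (shut) to 1 (fully open). In form: [[[wx, wy, wz], [tx, ty, tz], grip], ...]. A call has 1 to 8 rows; each row shifts and turns the pose as measured when the row begins, along the tool's axes as they then stand; what a row does not reach is not made up. A row lasts 1/8 s, in which the tool goes at most 62.5 mm and 10.7 degrees, less where a joint would pass 70% of its speed; a pose out of reach is approached as far as the arm can. A call is refused whole if a number of a shift passes 0.0625 or a number of a turn 0.188, either way. A call with a gripper value outside its range is refused whole. The fingers move at their own pace and stop on an object; "newtons" is the grip in N (left out, the last holds). Time passes only in rows, so rows that do not move let the fingers close. It gives the time, the measured TCP pose, the force and the opening at its end, in the units of the state.
- telemetry.sense(): the state, without advancing time (a new reading comes with each control period).
- viewer.camera(name): name is "side" or "top"; returns (picture, depth): 420x560x3 uint8, red, green, blue; 420x560 float32, m along the optical axis (not along the pixel's ray), 0 where there is no reading.
- viewer.camera_info(name): a dict with "K" (3x3 intrinsics, pixels), "pose" (4x4, takes a point from camera to world coordinates). Camera axes: x right, y down, z forward; pixel columns grow to the right and rows downward; lengths in m; the calibration is good to about 2 mm. A picture is of the moment at which its call begins. camera_info takes no time and is no camera call.
- ctrl.finish_job(): hands the job in, once; it reports no verdict.
The state is a dict: "time_s": time; "qpos": joint angles; "dq": joint speeds; "tau": joint torques, N m; "tool_pos": TCP position; "orientation": TCP orientation; "wrist_force": force on the tool from outside, world axes, zero at the start; "wrist_torque": the same for the moment, N m; "opening": opening from 0.0 (shut) to 1.0 (fully open).
Only numpy, scipy, OpenCV 4.12 (cv2) and the standard library are available. Lean on these libraries where they do the work, as an engineer would, in place of code of your own. Each camera call takes 0.05 s, during which the arm holds its last target. There are 200 camera calls.

## Working session

There is one attempt and no reset: what is moved stays moved. The work goes in short steps, Python scripts to look and compute and a tool call to move; the robot and the scene stay as the last step left them, time stands still between calls to the robot, and variables do not carry over. Pictures are saved under pics/ and viewed, about 8 in all and at most 12, crops included, and the job is handed in when it is done.

Besides the shell and the picture viewer there is one more tool, called after "Request:" in YAML: its name, and indented under it one key for each argument. send_rows: Moves the arm, as the interface text tells. Its arguments: {"type":"object","properties":{"plan":{"type":"array"},"newtons":{"type":"number"}},"required":["plan"]}

```bash
mkdir -p pics; ls; cat > h.py <<'E'
import numpy as np, cv2
from rig import telemetry, viewer, ctrl
def snap(n,f=None):
    p,d=viewer.camera(n); i=viewer.camera_info(n)
    if f: cv2.imwrite('pics/'+f,p[...,::-1])
    return p,d,np.array(i['K']),np.array(i['pose'])
def onplane(uv,z,K,T):
    uv=np.atleast_2d(np.asarray(uv,float))
    r=np.c_[uv,np.ones(len(uv))]@np.linalg.inv(K).T@T[:3,:3].T
    o=T[:3,3]; return o+r*((z-o[2])/r[:,2])[:,None]
def cloud(d,K,T):
    v,u=np.indices(d.shape); r=np.stack([u,v,np.ones_like(u)],-1)@np.linalg.inv(K).T
    return (r*d[...,None])@T[:3,:3].T+T[:3,3]
def proj(P,K,T):
    c=(np.atleast_2d(P)-T[:3,3])@T[:3,:3]; q=c@K.T; return q[:,:2]/q[:,2:]
E
python3 - <<'E'
from h import *
for n in('top','side'):
    p,d,K,T=snap(n,n+'0.png'); np.savez(n+'0.npz',p=p,d=d,K=K,T=T); print(n,K[0,0],T.round(3).tolist())
print(telemetry.sense())
E
```

```text
pics
top 403.04142693256875 [[-0.024, -0.998, 0.066, 0.427], [-1.0, 0.025, 0.015, -0.007], [-0.017, -0.065, -0.998, 1.244], [0.0, 0.0, 0.0, 1.0]]
side 452.22436785242076 [[-0.723, -0.513, 0.462, -0.042], [-0.691, 0.528, -0.494, 0.575], [0.01, -0.677, -0.736, 0.904], [0.0, 0.0, 0.0, 1.0]]
{'time_s': 0.1, 'qpos': array([-1.31959083e+00,  3.51178591e-01,  1.65235311e+00, -1.15641569e-06,
        1.13911163e+00, -8.45649044e-02]), 'dq': array([ 0.00025035, -0.00184666, -0.00149255, -0.0009508 , -0.00115396,
       -0.00018166]), 'tau': array([ 1.05892272e-03, -5.06832826e+01, -2.91876662e+01, -7.10137169e-05,
        2.67782663e-03,  3.32753302e-05]), 'tool_pos': array([ 0.18119096, -0.51898197,  0.23081698]), 'orientation': array([ 9.85940173e-01,  1.67097875e-01, -4.42437494e-05, -5.23469960e-04]), 'wrist_force': array([ 0.29263677,  0.01549648, -0.98332385]), 'wrist_torque': array([-0.06078887,  0.02160999, -0.01620713]), 'opening': 1.001716067051191}
```

View pics/top0.png

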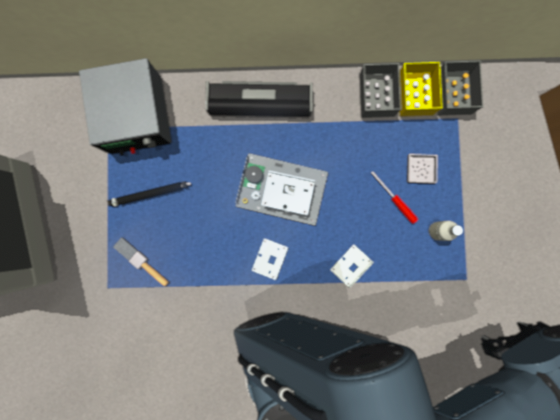

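View pics/side0.png

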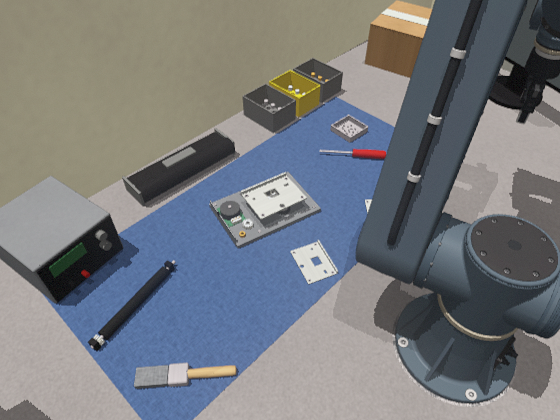

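The top view shows the drive at about (282,189) with the white cover on it, motor at (255,175). Two decoy plates lie at (269,259) and (352,265). The side view shows the cover at (275,197). Now enlarged crops.

```bash
python3 - <<'E'
from h import *
a=np.load('top0.npz');b=np.load('side0.npz')
c=cv2.resize(a['p'][145:235,225:335],None,fx=7,fy=6.6,interpolation=cv2.INTER_CUBIC)
A=cv2.resize(a['p'][145:235,225:335],None,fx=6,fy=6,interpolation=cv2.INTER_CUBIC)[:, :, ::-1]
cv2.imwrite('pics/t0c.png',A)
cv2.imwrite('pics/s0c.png',cv2.resize(b['p'][160:250,200:330],None,fx=6,fy=6,interpolation=cv2.INTER_CUBIC)[:,:,::-1])
P=cloud(a['d'],a['K'],a['T']); 
for uv in [(275,185),(300,195),(275,205),(300,178),(240,190),(320,180),(270,259)]: print(uv,P[uv[1],uv[0]].round(4), a['p'][uv[1],uv[0]])
P=cloud(b['d'],b['K'],b['T']); 
for uv in [(255,200),(275,185),(300,200),(290,225)]: print(uv,P[uv[1],uv[0]].round(4), b['p'][uv[1],uv[0]])
E
```

```text
(275, 185) [0.5786 0.0233 0.053 ] [232 238 241]
(300, 195) [ 0.547  -0.0502  0.051 ] [237 242 244]
(275, 205) [0.5188 0.0247 0.0548] [237 242 245]
(300, 178) [ 0.597  -0.0514  0.0572] [195 204 208]
(240, 190) [0.5709 0.1322 0.0148] [ 96 104 113]
(320, 180) [ 0.5954 -0.1141  0.014 ] [167 174 174]
(270, 259) [0.3573 0.0454 0.0011] [ 90 116 160]
(255, 200) [0.5763 0.032  0.0508] [226 225 219]
(275, 185) [ 0.5777 -0.0438  0.0517] [224 225 218]
(300, 200) [ 0.4924 -0.0506  0.0501] [213 214 206]
(290, 225) [ 0.4815 -0.0022 -0.001 ] [ 78  92 119]
```

View pics/t0c.png

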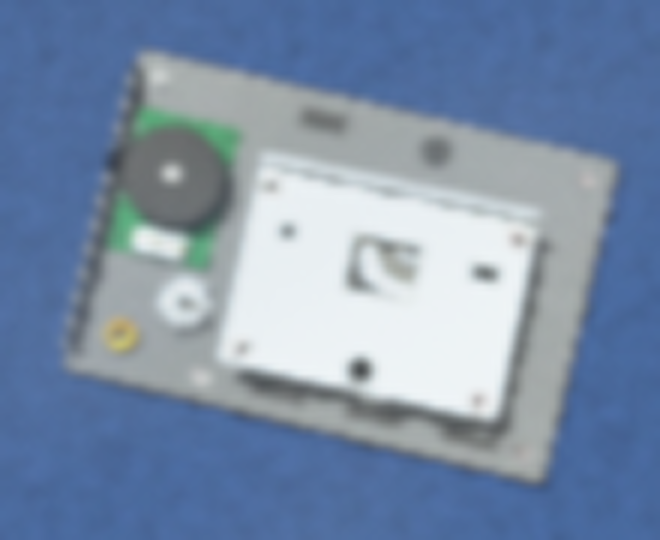

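View pics/s0c.png

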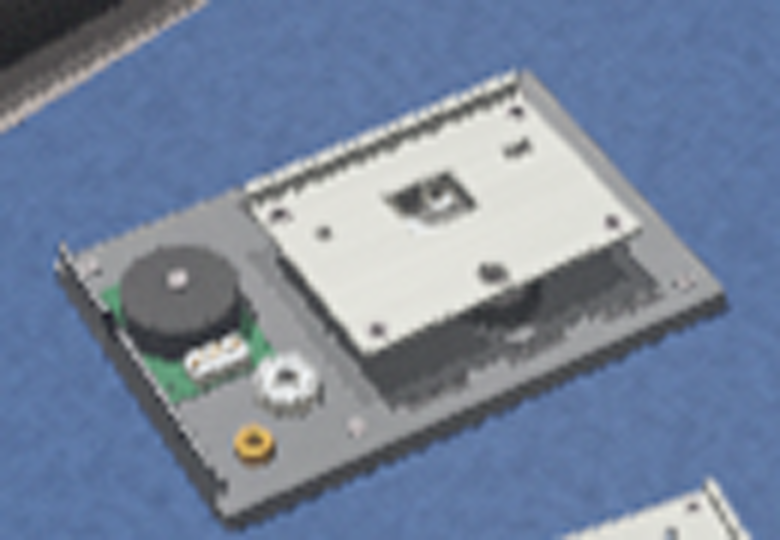

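Top crop (6x): cover corners at about (262,155), (543,212), (500,420), (218,362); hole A (288,231), slot (485,272), shaft hole (361,370). The drive's +x points away from the robot and its +y points left. The cover is shifted towards the robot. Next I measure both in both views.

```bash
cat > meas.py <<'E'
from h import *
from scipy.optimize import least_squares
F={'A':(22,50),'B':(22,-50),'S':(-38,0)}
def R2(t): return np.array([[np.cos(t),-np.sin(t)],[np.sin(t),np.cos(t)]])
def darkc(p,uv,r=3.2):
    "sub-pixel centroid of the dark spot near uv"
    g=cv2.cvtColor(p,cv2.COLOR_RGB2GRAY).astype(float); v,u=np.indices(g.shape)
    for _ in range(4):
        m=np.hypot(u-uv[0],v-uv[1])<r
        w=m*np.clip(np.percentile(g[m],90)-15-g,0,None); uv=np.array([(w*u).sum(),(w*v).sum()])/w.sum()
    return uv
def rigid(src,dst):
    s,d=np.array(src,float),np.array(dst,float); sc,dc=s.mean(0),d.mean(0)
    H=(s-sc).T@(d-dc); t=np.arctan2(H[0,1]-H[1,0],H[0,0]+H[1,1]); o=dc-R2(t)@sc
    return o,t,np.linalg.norm((R2(t)@s.T).T+o-d,axis=1)
def cover(p,K,T,guess,z=.0495):
    W={k:onplane(darkc(p,g),z,K,T)[0,:2] for k,g in guess.items()}
    return rigid([np.array(F[k])/1e3 for k in W],list(W.values()))
def edgepts(p,K,T,o,t,z,sides,f,half):
    "world edge crossings of scalar image f along normals of a rough rectangle; half=[x0,x1,y0,y1] in m"
    out={}
    x0,x1,y0,y1=half
    L={'x0':((x0,y0),(x0,y1),(-1,0)),'x1':((x1,y0),(x1,y1),(1,0)),'y0':((x0,y0),(x1,y0),(0,-1)),'y1':((x0,y1),(x1,y1),(0,1))}
    for s in sides:
        a,b,n=map(np.array,L[s]); q=[]
        for k in np.linspace(.12,.88,40):
            c=a+(b-a)*k; st=np.linspace(-.014,.014,113)
            pts=c+np.outer(st,n); w=(R2(t)@pts.T).T+o
            uv=proj(np.c_[w,np.full(len(w),z)],K,T).astype(np.float32)
            g=cv2.remap(f.astype(np.float32),uv[:,0].reshape(1,-1),uv[:,1].reshape(1,-1),cv2.INTER_LINEAR)[0]
            i=np.where(np.diff(g>0)!=0)[0]
            if len(i): j=i[np.argmin(abs(st[i]))]; q.append(st[j])
        out[s]=(np.median(q),len(q),q)
    return out
E
python3 - <<'E'
from meas import *
a=np.load('top0.npz');b=np.load('side0.npz')
for n,i,gu,c0,sc in(('top',a,dict(A=(288,231),B=(485,272),S=(361,370)),(225,145),6),('side',b,dict(A=(323,233),B=(517,149),S=(492,272)),(200,160),6)):
    p,K,T=i['p'],i['K'],i['T']
    g={k:(np.array(v)+.5)/sc-.5+c0 for k,v in gu.items()}
    o,t,e=cover(p,K,T,g); print(n,'cover',(o*1e3).round(2),t.round(4),(e*1e3).round(2))
    # pan: corners by blue mask
    f=(p[...,2].astype(float)-1.35*p[...,0])*-1-0  # >0 not blue
    print('blue f on mat',f[165 if n=='top' else 245,230 if n=='top' else 300])
    m=(cv2.GaussianBlur(f.astype(np.float32),(0,0),.5)>0).astype(np.uint8)
    x,y=map(int,g['S']); m2=np.zeros_like(m); m2[140:250,195:345]=m[140:250,195:345]
    nl,lab,st,ce=cv2.connectedComponentsWithStats(m2); l=lab[y-8,x]
    cs,_=cv2.findContours((lab==l).astype(np.uint8),cv2.RETR_EXTERNAL,cv2.CHAIN_APPROX_NONE)
    W=onplane(max(cs,key=len)[:,0],.014,K,T)[:,:2].astype(np.float32)
    r=cv2.minAreaRect(W*1e3); print('rect',r)
E
```

```text
top cover [551.75 -12.62] -0.2396 [0.1  0.38 0.44]
blue f on mat -50.69999999999999
rect ((571.642333984375, 6.0284576416015625), (255.64244079589844, 171.6273193359375), 75.05648803710938)
side cover [550.76 -13.52] -0.2472 [0.27 0.4  0.14]
blue f on mat -32.44999999999999
rect ((569.3173217773438, 6.9148406982421875), (256.170166015625, 186.70010375976562), 74.30776977539062)
```

```bash
cat > drv.py <<'E'
from meas import *
def drive(p,K,T,o,t,sides=('x0','x1','y0'),z=.014):
    f=1.2*p[...,0]-p[...,2].astype(float)   # >0 grey, <0 blue
    H=[-.085,.085,-.092,.16]; n={'x0':(-1,0),'x1':(1,0),'y0':(0,-1),'y1':(0,1)}
    for _ in range(3):
        E=edgepts(p,K,T,o,t,z,sides,f,H)
        S=[];D=[]
        for s in sides:
            q=np.array(E[s][2])
            if len(q)<40: print(s,len(q)); continue
            k=np.linspace(.12,.88,40); ok=abs(q-np.median(q))<.003
            a,b={'x0':((-.085,-.092),(-.085,.16)),'x1':((.085,-.092),(.085,.16)),'y0':((-.085,-.092),(.085,-.092)),'y1':((-.085,.16),(.085,.16))}[s]
            c=np.array(a)+np.outer(k,np.subtract(b,a))
            S.append(np.c_[c[ok],np.tile(n[s],(ok.sum(),1))]); D.append(q[ok])
        S=np.vstack(S);D=np.concatenate(D)
        # offset q = n.(d + w x c)
        A=np.c_[S[:,2],S[:,3],S[:,3]*S[:,0]-S[:,2]*S[:,1]]
        d,*_=np.linalg.lstsq(A,D,rcond=None); o=o+R2(t)@d[:2]; t=t+d[2]
    return o,t,{s:(round(float(np.median(E[s][2]))*1e3,2),E[s][1]) for s in E}
E
python3 - <<'E'
from drv import *
t=-.2607;o=np.array([.5716,.006])-R2(t)@[0,.034]
for n in('top','side'):
    i=np.load(n+'0.npz')
    for sd in((('x0','x1','y0'),('x0','x1','y0','y1')) if n=='top' else (('x0','y0'),('x1','y0'),('x0','x1','y0'))):
        try: print(n,sd,drive(i['p'],i['K'],i['T'],o,t,sd))
        except Exception as ex: print(n,sd,ex)
E
```

```text
top ('x0', 'x1', 'y0') (array([ 0.56269403, -0.02692963]), np.float64(-0.26212500351495926), {'x0': (-0.75, 40), 'x1': (-0.87, 40), 'y0': (0.0, 40)})
y1 39
y1 39
y1 39
top ('x0', 'x1', 'y0', 'y1') (array([ 0.56269403, -0.02692963]), np.float64(-0.26212500351495926), {'x0': (-0.75, 40), 'x1': (-0.87, 40), 'y0': (0.0, 40), 'y1': (-2.25, 39)})
side ('x0', 'y0') (array([ 0.55473419, -0.0247093 ]), np.float64(-0.2623322407868022), {'x0': (0.0, 40), 'y0': (0.0, 40)})
side ('x1', 'y0') (array([ 0.5621682 , -0.02674447]), np.float64(-0.24979313695526575), {'x1': (0.0, 40), 'y0': (0.0, 40)})
side ('x0', 'x1', 'y0') (array([ 0.55846999, -0.02573814]), np.float64(-0.2546108826662958), {'x0': (3.63, 40), 'x1': (3.63, 40), 'y0': (0.0, 40)})
```

```bash
python3 - <<'E'
from drv import *
a=np.load('top0.npz');b=np.load('side0.npz')
t=-.2621;o=np.array([.5624,-.0279])
for n,i,c,c0,z in(('top',a,(172,173),(225,145),.039),('side',b,(178,278),(200,160),.039)):
    p=i['p'];g0=(np.array(c)+.5)/6-.5+c0
    g=cv2.cvtColor(p,cv2.COLOR_RGB2GRAY).astype(float);v,u=np.indices(g.shape);m=np.hypot(u-g0[0],v-g0[1])<2.5
    w=m*np.clip(g-np.median(g[m])-8,0,None);uv=np.array([(w*u).sum(),(w*v).sum()])/w.sum()
    W=onplane(uv,z,i['K'],i['T'])[0,:2]
    print(n,g0,uv,'motor in drive mm',(R2(t).T@(W-o)*1e3).round(2))
    p=np.float32(p); # dark motor disc centroid (top face), via contour ellipse
    m=((g<110)&(np.hypot(u-g0[0],v-g0[1])<14)).astype(np.uint8)
    m=cv2.morphologyEx(m,cv2.MORPH_CLOSE,np.ones((3,3),np.uint8))
    cs,_=cv2.findContours(m,0,1); k=max(cs,key=cv2.contourArea); e=cv2.fitEllipse(k); print(e, (R2(t).T@(onplane(e[0],.038,i['K'],i['T'])[0,:2]-o)*1e3).round(2))
E
```

```text
top [253.25       173.41666667] [253.08947368 173.42631579] motor in drive mm [ 22.75 127.13]
((254.6095733642578, 174.91912841796875), (14.084566116333008, 16.620086669921875), 128.5815887451172) [ 19.54 121.69]
side [229.25       205.91666667] [229.09579439 205.93925234] motor in drive mm [ 23.86 124.94]
((229.3503875732422, 210.17706298828125), (17.002744674682617, 22.34244728088379), 80.2384262084961) [ 10.87 130.76]
```

```bash
cat > go.py <<'E'
import sys
from h import *
from scipy.spatial.transform import Rotation as Ro
def togo(x,y,z,yaw):
    s=telemetry.sense(); R=Ro.from_quat(s['orientation']); p=np.array(s['tool_pos'])
    G=Ro.from_euler('z',yaw)*Ro.from_quat([1,0,0,0])
    print('t',round(s['time_s'],2),'tcp',p.round(4),'F',np.round(s['wrist_force'],1),'M',np.round(s['wrist_torque'],2),'op',round(s['opening'],3))
    print('shift',R.inv().apply(np.array([x,y,z])-p).round(4),'turn',(R.inv()*G).as_rotvec().round(4))
if __name__=='__main__': togo(*map(float,sys.argv[1:5]))
E
python3 go.py .5707 -.018 .12 -.24
```

```text
t 0.1 tcp [ 0.1812 -0.519   0.2308] F [ 0.3  0.  -1. ] M [-0.06  0.02 -0.02] op 1.002
shift [ 0.5328 -0.3445  0.1112] turn [-1.000e-03  2.000e-04  5.758e-01]
```

Request:
send_rows:
  plan:
    - [[0, 0, 0], [0.05, -0.033, 0], 0.52]
    - [[0, 0, 0], [0.05, -0.033, 0], 0.52]
    - [[0, 0, 0], [0.05, -0.033, 0], 0.52]
    - [[0, 0, 0], [0.05, -0.033, 0], 0.52]
    - [[0, 0, 0], [0.05, -0.033, 0], 0.52]
    - [[0, 0, 0], [0.05, -0.033, 0], 0.52]
    - [[0, 0, 0], [0.05, -0.033, 0], 0.52]
    - [[0, 0, 0], [0.05, -0.033, 0], 0.52]

```text
time_s: 1.1
tool_pos: [0.4783, -0.1286, 0.2299]
orientation: [0.987, 0.164, -0.0, -0.001]
wrist_force: [0.5, -1.1, -0.2]
opening: 0.516
```

```bash
python3 go.py .5707 -.018 .12 -.24
```

```text
t 1.1 tcp [ 0.4783 -0.1286  0.2299] F [ 0.5 -1.1 -0.2] M [ 0.01 -0.01 -0.05] op 0.516
shift [ 0.1232 -0.0747  0.11  ] turn [-0.0019  0.0006  0.5688]
```

Request:
send_rows:
  plan:
    - [[0, 0, 0], [0.041, -0.025, 0.025], 0.52]
    - [[0, 0, 0], [0.041, -0.025, 0.025], 0.52]
    - [[0, 0, 0], [0.041, -0.025, 0.025], 0.52]
    - [[0, 0, 0.15], [0, 0, 0], 0.52]
    - [[0, 0, 0.15], [0, 0, 0], 0.52]
    - [[0, 0, 0.15], [0, 0, 0], 0.52]
    - [[0, 0, 0.12], [0, 0, 0], 0.52]
    - [[0, 0, 0], [0, 0, 0], 0.52]

```text
time_s: 2.1
tool_pos: [0.5735, -0.0089, 0.1496]
orientation: [0.992, -0.125, -0.003, -0.001]
wrist_force: [1.1, -0.7, 0.2]
opening: 0.52
```

```bash
python3 go.py .5707 -.018 .065 -.24
```

```text
t 2.1 tcp [ 0.5735 -0.0089  0.1496] F [ 1.1 -0.7  0.2] M [-0.05 -0.02 -0.02] op 0.52
shift [-0.      0.0095  0.0846] turn [-0.0006  0.0052 -0.0113]
```

Request:
send_rows:
  plan:
    - [[0, 0.005, -0.011], [0, 0.0095, 0.045], 0.52]
    - [[0, 0, 0], [0, 0, 0.035], 0.52]
    - [[0, 0, 0], [0, 0, 0.008], 0.52]
    - [[0, 0, 0], [0, 0, 0], 0.52]

```text
time_s: 2.6
tool_pos: [0.5718, -0.0184, 0.0606]
orientation: [0.993, -0.115, 0.001, -0.0]
wrist_force: [-0.6, -0.1, 0.6]
opening: 0.519
```

```bash
python3 go.py .5707 -.018 .055 -.24; python3 - <<'E'
from h import *
p,d,K,T=snap('side'); q,d2,K2,T2=snap('top')
A=cv2.resize(p[150:250,200:330],None,fx=4,fy=4,interpolation=cv2.INTER_CUBIC)
B=cv2.resize(q[150:230,225:335],(520,378),interpolation=cv2.INTER_CUBIC)
cv2.imwrite('pics/c1.png',cv2.resize(np.vstack([A,B[:200]]),None,fx=1,fy=1)[...,::-1])
E
```

```text
t 2.6 tcp [ 0.5718 -0.0184  0.0606] F [-0.6 -0.1  0.6] M [-0.02 -0.07  0.  ] op 0.519
shift [-0.0011 -0.0001  0.0056] turn [-0.0009 -0.002   0.0104]
```

View pics/c1.png

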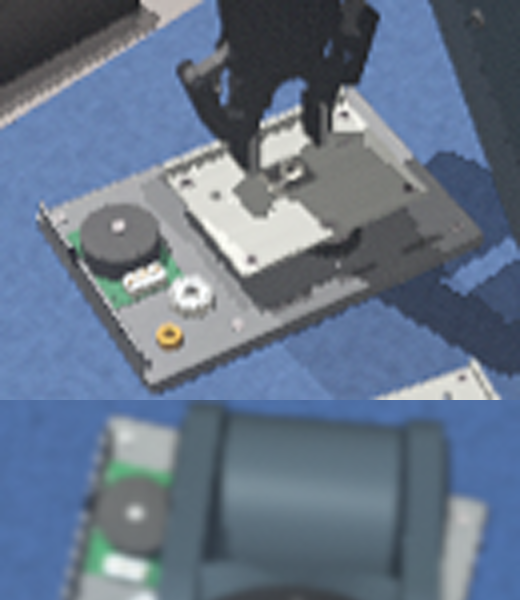

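The fingers straddle the window at (255,155) and (320,125) in the crop, just above the plate, and hole A is clear at (215,195). The arm hides the top view. I'll go down slowly.

Request:
send_rows:
  plan:
    - [[0, 0, 0], [0, 0, 0.003], 0.52]
    - [[0, 0, 0], [0, 0, 0.003], 0.52]
    - [[0, 0, 0], [0, 0, 0.002], 0.52]

```text
time_s: 3.08
tool_pos: [0.5735, -0.0184, 0.0552]
orientation: [0.993, -0.114, 0.004, -0.0]
wrist_force: [-0.4, -0.1, 0.1]
opening: 0.517
```

Request:
send_rows:
  plan:
    - [[0, 0, 0], [0, 0, 0.002], 0.52]
    - [[0, 0, 0], [0, 0, 0.001], 0.52]

```text
time_s: 3.32
tool_pos: [0.5736, -0.0184, 0.052]
orientation: [0.993, -0.114, 0.004, -0.0]
wrist_force: [-0.3, 0.4, 0.5]
opening: 0.52
```

Request:
send_rows:
  plan:
    - [[0, 0, 0], [0, 0, 0.0015], 0.52]
    - [[0, 0, 0], [0, 0, 0.001], 0.52]

```text
time_s: 3.58
tool_pos: [0.5735, -0.0184, 0.0493]
orientation: [0.993, -0.114, 0.004, -0.0]
wrist_force: [0.3, -0.3, -0.0]
opening: 0.521
```

Request:
send_rows:
  plan:
    - [[0, 0, 0], [0, 0, 0.001], 0.52]
    - [[0, 0, 0], [0, 0, 0.001], 0.52]

```text
time_s: 3.82
tool_pos: [0.5737, -0.0185, 0.0482]
orientation: [0.993, -0.114, 0.004, -0.0]
wrist_force: [-5.9, 1.0, 16.2]
opening: 0.52
```

Request:
send_rows:
  plan:
    - [[0, 0, 0], [0.002, 0.0015, 0.0003], 0.52]
    - [[0, 0, 0], [0.002, 0.0015, 0.0003], 0.52]

```text
time_s: 4.08
tool_pos: [0.5767, -0.0216, 0.0486]
orientation: [0.993, -0.114, 0.003, -0.001]
wrist_force: [-1.2, 3.2, 4.2]
opening: 0.519
```

Request:
send_rows:
  plan:
    - [[0, 0, 0], [0.002, 0.0015, 0.0005], 0.52]
    - [[0, 0, 0], [0.002, 0.0015, 0.0005], 0.52]

```text
time_s: 4.32
tool_pos: [0.5797, -0.0248, 0.0484]
orientation: [0.993, -0.114, 0.003, -0.001]
wrist_force: [-4.5, 5.9, 9.7]
opening: 0.525
```

```bash
cat > look.py <<'E'
import sys
from meas import *
# track cover from side view: hole A, slot, shaft hole where visible, given guess cover pose
def look(o,t,z,f):
    p,d,K,T=snap('side'); out={}
    for k,c in F.items():
        w=R2(t)@(np.array(c)/1e3)+o; out[k]=proj([[*w,z]],K,T)[0]
    u,v=np.mean(list(out.values()),0).astype(int)
    A=cv2.resize(p[v-50:v+50,u-65:u+65],None,fx=6,fy=6,interpolation=cv2.INTER_CUBIC)
    cv2.imwrite('pics/'+f,A[...,::-1]); print({k:((x-[u-65,v-50]+.5)*6).round() for k,x in out.items()})
    S=np.load('side0.npz'); 
    for k in out:
        try:
            q=darkc(p,out[k]); g=cv2.cvtColor(p,cv2.COLOR_RGB2GRAY)[int(round(q[1])),int(round(q[0]))]
            print(k,'px off',(q-out[k]).round(2),'gray',g,'drive mm',(R2(-.2621).T@(onplane(q,z,K,T)[0,:2]-[.562,-.0272])*1e3).round(1))
        except Exception as e: print(k,e)
E
python3 - <<'E'
from look import *
t=-.245;o=np.array([.551,-.0135])+R2(t)@[.005,-.004]
look(o,t,.0495,'l1.png')
E
```

```text
{'A': array([278., 319.]), 'B': array([471., 235.]), 'S': array([447., 359.])}
A px off [-0.41  1.81] gray 145 drive mm [ 6.7 61. ]
B px off [-0.07  2.26] gray 107 drive mm [  6.3 -38.4]
S px off [0.39 1.06] gray 121 drive mm [-50.9   6.9]
```

View pics/l1.png

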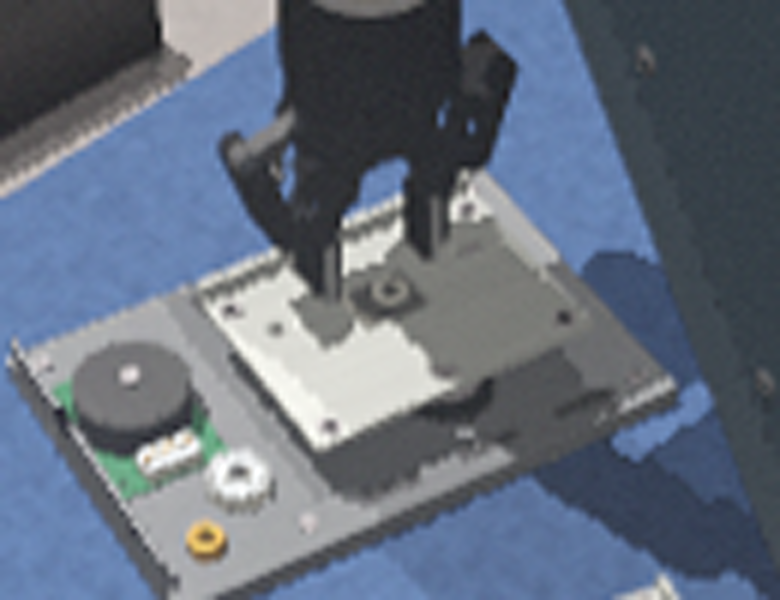

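Crop: hole A (277,330), slot (468,245), fingers at (325,290) and (430,240). The cover looks barely moved. I'll quantify that, then press harder.

Request:
send_rows:
  plan:
    - [[0, 0, 0], [0, 0, 0.0012], 0.52]
    - [[0, 0, 0], [0.001, 0.001, 0.0012], 0.52]

```text
time_s: 4.62
tool_pos: [0.5801, -0.0251, 0.048]
orientation: [0.993, -0.115, 0.002, -0.002]
wrist_force: [-12.6, 12.5, 23.9]
opening: 0.517
```

```bash
cat > trk.py <<'E'
from meas import *
# sub-pixel template track of +y end of cover (hole A + corner) and motor reference, side view
import sys
p,d,K,T=snap('side'); S=np.load('side0.npz')['p']
g=lambda x:cv2.cvtColor(x,cv2.COLOR_RGB2GRAY).astype(np.float32)
def tr(box,pad=12):
    u0,v0,u1,v1=box; t=cv2.resize(g(S)[v0:v1,u0:u1],None,fx=8,fy=8,interpolation=cv2.INTER_CUBIC)
    w=cv2.resize(g(p)[v0-pad:v1+pad,u0-pad:u1+pad],None,fx=8,fy=8,interpolation=cv2.INTER_CUBIC)
    r=cv2.matchTemplate(w,t,cv2.TM_CCOEFF_NORMED); _,s,_,l=cv2.minMaxLoc(r)
    return (np.array(l)/8-pad),s
R=R2(-.2621)
for n,b in dict(motor=(221,200,243,214),cornerXY=(240,185,252,200),A=(249,194,259,204),low=(258,210,268,220),farB=(281,174,290,184)).items():
    dd,s=tr(b); c=np.array([(b[0]+b[2])/2,(b[1]+b[3])/2])
    W=onplane([c,c+dd],.05,K,T)[:,:2]; print(n,'px',dd.round(2),'score',round(float(s),3),'drive mm',(R.T@(W[1]-W[0])*1e3).round(1))
E
python3 trk.py; python3 go.py .57 -.02 .05 -.24
```

```text
motor px [0. 0.] score 0.993 drive mm [0. 0.]
cornerXY px [-0.12  0.12] score 0.957 drive mm [-0.2  0.5]
A px [-0.38  0.12] score 0.613 drive mm [0.1 1.1]
low px [ 0.   -0.12] score 0.979 drive mm [ 0.4 -0.2]
farB px [ 4.25 -5.38] score 0.661 drive mm [ 12.4 -21.3]
t 4.67 tcp [ 0.5801 -0.0251  0.0481] F [-10.6   8.6  20.6] M [ 1.21  1.88 -0.22] op 0.522
shift [-0.011  -0.0027 -0.002 ] turn [-0.0043 -0.0033  0.0099]
```

Request:
send_rows:
  plan:
    - [[0, 0, 0], [0.002, 0.0015, 0.001], 0.52]
    - [[0, 0, 0], [0.002, 0.0015, 0.001], 0.52]

```text
time_s: 4.92
tool_pos: [0.5825, -0.0271, 0.0482]
orientation: [0.993, -0.115, 0.001, -0.003]
wrist_force: [-6.6, 7.0, 15.3]
opening: 0.518
```

```bash
python3 trk.py; python3 go.py .57 -.02 .05 -.24
```

```text
motor px [0. 0.] score 0.994 drive mm [0. 0.]
cornerXY px [0. 0.] score 0.949 drive mm [0. 0.]
A px [-0.38  0.12] score 0.599 drive mm [0.1 1.1]
low px [ 0.12 -0.25] score 0.974 drive mm [ 0.6 -0.7]
farB px [ 4.12 -6.  ] score 0.646 drive mm [ 14.8 -22.4]
t 4.97 tcp [ 0.5827 -0.0272  0.0482] F [-6.2  7.1 16.5] M [ 0.89  1.25 -0.13] op 0.524
shift [-0.014  -0.0041 -0.0018] turn [-0.0063 -0.0005  0.0096]
```

Pressing and dragging only makes the fingers slip, so the cover hasn't moved. I'll nudge at the edges instead: first the +y edge with shut fingers, then the inside of the flange.

Request:
send_rows:
  plan:
    - [[0, 0, 0], [0, 0, -0.015], 0.52]
    - [[0, 0, 0], [0, 0, -0.025], 0]

```text
time_s: 5.22
tool_pos: [0.5819, -0.0274, 0.0883]
orientation: [0.993, -0.115, -0.001, -0.003]
wrist_force: [-0.2, -0.0, 0.3]
opening: 0.323
```

```bash
python3 go.py .5818 .0719 .075 -.262; python3 trk.py
```

```text
t 5.22 tcp [ 0.5819 -0.0274  0.0883] F [-0.2 -0.   0.3] M [-0.03 -0.02 -0.  ] op 0.323
shift [-0.0228 -0.0966  0.0139] turn [-0.0058  0.0018  0.0318]
motor px [0. 0.] score 0.994 drive mm [0. 0.]
cornerXY px [ 0.12 -0.12] score 0.96 drive mm [ 0.2 -0.5]
A px [-0.12 -0.12] score 0.874 drive mm [0.6 0.1]
low px [ 0.12 -0.12] score 0.981 drive mm [ 0.2 -0.5]
farB px [2.38 9.62] score 0.577 drive mm [-35.2  14. ]
```

Request:
send_rows:
  plan:
    - [[-0.006, 0.002, 0.032], [-0.011, -0.048, 0.004], 0]
    - [[0, 0, 0], [-0.011, -0.048, 0.01], 0]
    - [[0, 0, 0], [0, 0, 0], 0]

```text
time_s: 5.65
tool_pos: [0.5877, 0.0722, 0.0799]
orientation: [0.991, -0.132, 0.005, 0.0]
wrist_force: [-1.3, -0.5, 0.4]
opening: -0.0
```

```bash
python3 go.py .5818 .0719 .0475 -.262
```

```text
t 5.65 tcp [0.5877 0.0722 0.0799] F [-1.3 -0.5  0.4] M [-0.03  0.03 -0.08] op -0.0
shift [-0.0059  0.0019  0.0324] turn [-0.0011 -0.0103 -0.0033]
```

Request:
send_rows:
  plan:
    - [[0, -0.01, 0], [-0.006, 0.001, 0.016], 0]
    - [[0, 0, 0], [0, 0, 0.014], 0]
    - [[0, 0, 0], [0, 0, 0.002], 0]

```text
time_s: 6.02
tool_pos: [0.5814, 0.0707, 0.0456]
orientation: [0.991, -0.133, -0.0, -0.0]
wrist_force: [-0.7, -0.4, 1.2]
opening: -0.002
```

```bash
python3 go.py .5818 .0719 .0475 -.262
```

```text
t 6.03 tcp [0.5814 0.0707 0.0456] F [-0.7 -0.4  1.2] M [ 0.01  0.   -0.02] op -0.002
shift [ 0.0001 -0.0012 -0.0019] turn [-0.0007  0.0003 -0.0048]
```

Request:
send_rows:
  plan:
    - [[0, 0, 0], [0, 0.002, -0.0015], 0]
    - [[0, 0, 0], [0, 0.0015, 0], 0]

```text
time_s: 6.28
tool_pos: [0.5806, 0.0663, 0.0471]
orientation: [0.991, -0.134, -0.0, -0.0]
wrist_force: [0.0, -0.1, -0.6]
opening: 0.001
```

Request:
send_rows:
  plan:
    - [[0, 0, 0], [0, 0.0015, 0], 0]
    - [[0, 0, 0], [0, 0.0015, 0], 0]

```text
time_s: 6.52
tool_pos: [0.5801, 0.0629, 0.0477]
orientation: [0.991, -0.134, 0.0, -0.0]
wrist_force: [0.4, 0.1, 0.4]
opening: 0.005
```

```bash
python3 trk.py
```

```text
motor px [-0.5   0.62] score 0.602 drive mm [-1.3  2.1]
cornerXY px [12.  -5.5] score 0.628 drive mm [  2.  -37.5]
A px [-11.62   5.38] score 0.345 drive mm [-1.6 35.1]
low px [0.25 0.25] score 0.934 drive mm [-1.1 -0.1]
farB px [-0.5  -0.12] score 0.953 drive mm [1.1 0.9]
```

Request:
send_rows:
  plan:
    - [[0, 0, 0], [0, 0.002, 0], 0]
    - [[0, 0, 0], [0, 0.002, 0], 0]

```text
time_s: 6.82
tool_pos: [0.579, 0.0589, 0.0479]
orientation: [0.991, -0.134, 0.0, -0.0]
wrist_force: [0.7, -0.1, -0.7]
opening: -0.004
```

```bash
python3 trk.py | tail -2
```

```text
low px [0.25 0.25] score 0.933 drive mm [-1.1 -0.1]
farB px [-0.5  -0.12] score 0.952 drive mm [1.1 0.9]
```

Request:
send_rows:
  plan:
    - [[0, 0, 0], [0, 0.0015, 0], 0]
    - [[0, 0, 0], [0, 0.0015, 0], 0]

```text
time_s: 7.12
tool_pos: [0.5784, 0.056, 0.0479]
orientation: [0.991, -0.134, 0.001, -0.001]
wrist_force: [0.2, 1.1, 0.1]
opening: -0.0
```

```bash
python3 trk.py | tail -2
```

```text
low px [ 1.12 -0.12] score 0.919 drive mm [-1.1 -2.7]
farB px [ 0.88 -0.5 ] score 0.943 drive mm [ 0.5 -3.1]
```

Request:
send_rows:
  plan:
    - [[0, 0, 0], [0, 0.0015, 0], 0]
    - [[0, 0, 0], [0, 0.0015, 0], 0]
    - [[0, 0, 0], [0, 0.0015, 0], 0]
    - [[0, 0, 0], [0, 0.0015, 0], 0]

```text
time_s: 7.68
tool_pos: [0.5768, 0.0498, 0.0479]
orientation: [0.991, -0.134, 0.001, -0.001]
wrist_force: [1.6, 2.1, 0.1]
opening: -0.002
```

```bash
python3 trk.py | tail -2; python3 go.py .57 -.02 .0475 -.262; python3 - <<'E'
from look import *
t=-.255;o=np.array([.562,-.0272])+R2(-.2621)@[-.0145,.003]
look(o,t,.0495,'l2.png')
E
```

```text
low px [ 3.12 -1.  ] score 0.905 drive mm [-1.1 -8.5]
farB px [ 3. -1.] score 0.92 drive mm [-0.8 -9.1]
t 7.72 tcp [0.5767 0.0496 0.0479] F [0.2 0.6 0.2] M [ 0.08 -0.03 -0.03] op 0.005
shift [0.012  0.0689 0.0003] turn [-0.0014 -0.0013 -0.0062]
{'A': array([273., 316.]), 'B': array([466., 234.]), 'S': array([442., 359.])}
A px off [-1.89  0.16] gray 83 drive mm [ 9.2 57.7]
B px off [0.31 0.22] gray 162 drive mm [  6.7 -47.1]
S px off [0.39 0.42] gray 146 drive mm [-54.3   2.6]
```

View pics/l2.png

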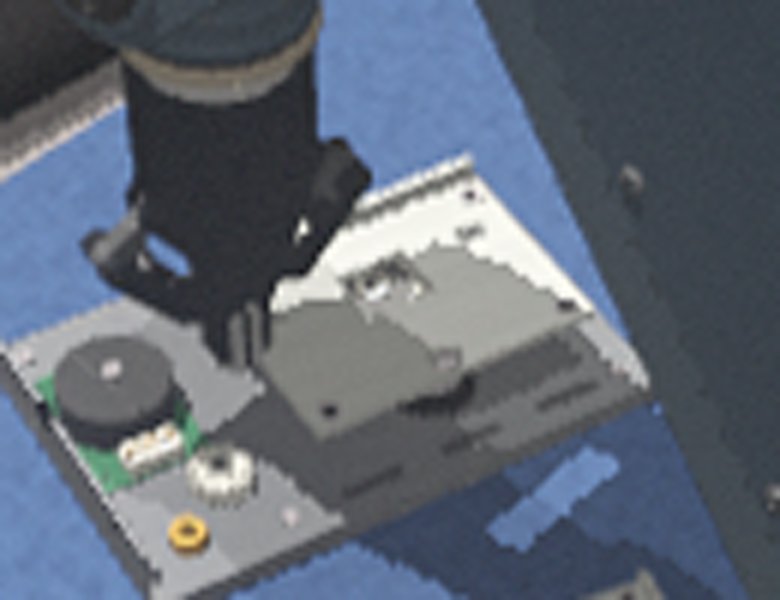

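Crop: fingers at the +y edge (250,350), slot at (468,233), spare gear and bushing undisturbed. About 2.7 mm of the y push remains.

Request:
send_rows:
  plan:
    - [[0, 0, 0], [0, 0.0014, 0], 0]
    - [[0, 0, 0], [0, 0.0013, 0], 0]

```text
time_s: 8.02
tool_pos: [0.576, 0.047, 0.0479]
orientation: [0.991, -0.134, 0.001, -0.001]
wrist_force: [1.3, 2.9, 0.4]
opening: 0.003
```

Request:
send_rows:
  plan:
    - [[0, 0, 0], [0, -0.006, 0], 0]
    - [[0, 0, 0], [0, -0.006, -0.03], 0.52]

```text
time_s: 8.28
tool_pos: [0.5777, 0.0585, 0.0765]
orientation: [0.991, -0.134, -0.002, -0.0]
wrist_force: [1.5, -0.0, 0.7]
opening: 0.198
```

```bash
python3 trk.py; python3 - <<'E'
from look import *
t=-.258;o=np.array([.562,-.0272])+R2(-.2621)@[-.0145,.000]
look(o,t,.0495,'l3.png')
E
python3 go.py .585 -.034 .075 -.262
```

```text
motor px [0.   0.25] score 0.932 drive mm [-0.8  0.4]
cornerXY px [12.   -5.25] score 0.673 drive mm [  1.1 -37. ]
A px [-12.     0.25] score 0.405 drive mm [15.3 27.4]
low px [ 4.12 -1.5 ] score 0.905 drive mm [ -0.9 -11.5]
farB px [ 4.   -1.25] score 0.917 drive mm [ -1.4 -12. ]
{'A': array([273., 320.]), 'B': array([466., 238.]), 'S': array([441., 362.])}
A px off [1.42 2.91] gray 133 drive mm [-3.9 52. ]
B px off [ 0.57 -0.26] gray 159 drive mm [  7.8 -51.8]
S px off [ 1.53 -0.08] gray 99 drive mm [-54.3  -3.7]
t 8.38 tcp [0.5806 0.059  0.0804] F [ 0.9 -0.4  0.2] M [-0.04 -0.04 -0.02] op 0.374
shift [0.0289 0.0885 0.0053] turn [-0.0022 -0.0049 -0.0062]
```

```bash
python3 go.py .5798 -.0322 .065 -.262
```

```text
t 8.38 tcp [0.5806 0.059  0.0804] F [ 0.9 -0.4  0.2] M [-0.04 -0.04 -0.02] op 0.374
shift [0.0233 0.0882 0.0153] turn [-0.0022 -0.0049 -0.0062]
```

Request:
send_rows:
  plan:
    - [[0, -0.005, -0.006], [0.012, 0.044, 0.002], 0.52]
    - [[0, 0, 0], [0.012, 0.043, 0.006], 0.52]
    - [[0, 0, 0], [0, 0, 0.006], 0.52]

```text
time_s: 8.75
tool_pos: [0.5813, -0.0326, 0.0657]
orientation: [0.992, -0.13, 0.001, -0.001]
wrist_force: [-0.3, 0.5, -0.2]
opening: 0.522
```

```bash
python3 go.py .5798 -.0322 .0515 -.262;  python3 - <<'E'
from look import *
t=-.258;o=np.array([.562,-.0272])+R2(-.2621)@[-.0145,.000]
look(o,t,.0495,'l3.png')
E
```

```text
t 8.75 tcp [ 0.5813 -0.0326  0.0657] F [-0.3  0.5 -0.2] M [ 0.02  0.04 -0.04] op 0.522
shift [-0.0016 -0.      0.0142] turn [-0.002  -0.001   0.0022]
{'A': array([273., 320.]), 'B': array([466., 238.]), 'S': array([441., 362.])}
A px off [ 0.6 -0.1] gray 137 drive mm [ 6.8 48.6]
B px off [0.28 0.63] gray 168 drive mm [  5.2 -49.3]
S px off [ 1.65 -0.83] gray 108 drive mm [-52.2  -5.4]
```

View pics/l3.png

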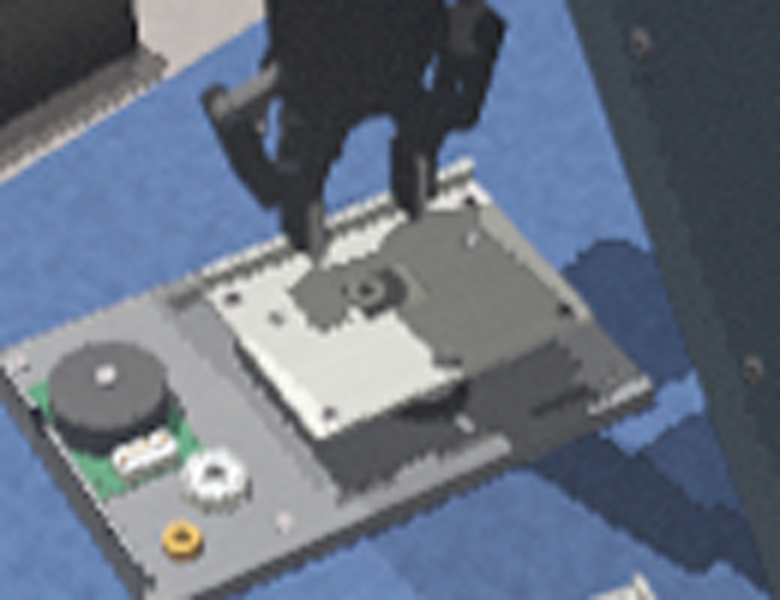

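Crop: hole A at (277,319), slot at (472,238), fingers above the plate in front of the flange. Next: down and push on the flange.

Request:
send_rows:
  plan:
    - [[0, 0, 0.002], [-0.0016, 0, 0.008], 0.52]
    - [[0, 0, 0], [0, 0, 0.005], 0.52]
    - [[0, 0, 0], [0.001, 0, 0], 0.52]

```text
time_s: 9.18
tool_pos: [0.5797, -0.0286, 0.0503]
orientation: [0.992, -0.129, -0.001, -0.001]
wrist_force: [0.3, 0.6, -0.3]
opening: 0.52
```

Request:
send_rows:
  plan:
    - [[0, 0, 0], [0.002, 0, 0], 0.52]
    - [[0, 0, 0], [0.002, 0, 0], 0.52]

```text
time_s: 9.43
tool_pos: [0.584, -0.029, 0.0505]
orientation: [0.992, -0.128, -0.001, -0.001]
wrist_force: [-1.1, 0.8, 0.3]
opening: 0.522
```

```bash
python3 go.py .5798 -.0322 .0515 -.262; python3 trk.py
```

```text
t 9.43 tcp [ 0.584  -0.029   0.0505] F [-1.1  0.8  0.3] M [-0.01 -0.   -0.02] op 0.522
shift [-0.0033  0.0041 -0.001 ] turn [-0.0022  0.0015  0.0043]
motor px [0. 0.] score 0.991 drive mm [0. 0.]
cornerXY px [ 4.25 -1.88] score 0.947 drive mm [  0.4 -13. ]
A px [-11.88  -4.5 ] score 0.58 drive mm [30.6 19.1]
low px [ 4.   -1.88] score 0.98 drive mm [  0.4 -11.9]
farB px [ 2.62 -5.5 ] score 0.649 drive mm [ 15.2 -17.7]
```

Request:
send_rows:
  plan:
    - [[0, 0, 0.004], [0.002, 0, 0], 0.52]
    - [[0, 0, 0], [0.002, 0, 0], 0.52]
    - [[0, 0, 0], [0.002, 0, 0], 0.52]

```text
time_s: 9.85
tool_pos: [0.5901, -0.0308, 0.0507]
orientation: [0.991, -0.131, -0.001, -0.001]
wrist_force: [-1.5, 1.1, 0.2]
opening: 0.518
```

```bash
python3 go.py .5798 -.0322 .0515 -.262; python3 trk.py|grep -v motor
```

```text
t 9.85 tcp [ 0.5901 -0.0308  0.0507] F [-1.5  1.1  0.2] M [0.12 0.32 0.03] op 0.518
shift [-0.0096  0.004  -0.0008] turn [-0.0021  0.002  -0.0002]
cornerXY px [ 3.75 -2.25] score 0.925 drive mm [  2.4 -12.6]
A px [-11.88  -4.5 ] score 0.575 drive mm [30.6 19.1]
low px [ 3.38 -2.25] score 0.974 drive mm [  2.3 -11.2]
farB px [-7.88  3.62] score 0.61 drive mm [-1.3 25.8]
```

Request:
send_rows:
  plan:
    - [[0, 0, 0], [0.002, 0, 0], 0.52]
    - [[0, 0, 0], [0.002, 0, 0], 0.52]

```text
time_s: 10.15
tool_pos: [0.5941, -0.0319, 0.0506]
orientation: [0.991, -0.131, -0.001, -0.001]
wrist_force: [-2.3, 0.6, 1.0]
opening: 0.523
```

```bash
python3 go.py .5798 -.0322 .0515 -.262; python3 trk.py|grep -v motor
```

```text
t 10.15 tcp [ 0.5941 -0.0319  0.0506] F [-2.3  0.6  1. ] M [ 0.14  0.35 -0.03] op 0.523
shift [-0.0137  0.004  -0.0009] turn [-0.0021  0.0024 -0.0003]
cornerXY px [ 3.12 -3.12] score 0.926 drive mm [  6.2 -12.7]
A px [-11.88  -4.38] score 0.511 drive mm [30.2 19.3]
low px [ 2.62 -3.38] score 0.977 drive mm [  6.7 -11.4]
farB px [-8.75  2.88] score 0.617 drive mm [ 2.5 26.4]
```

Request:
send_rows:
  plan:
    - [[0, 0, 0], [0.0015, 0, 0], 0.52]
    - [[0, 0, 0], [0.0015, 0, 0], 0.52]
    - [[0, 0, 0], [0.0015, 0, 0], 0.52]
    - [[0, 0, 0], [0.001, 0, 0], 0.52]

```text
time_s: 10.7
tool_pos: [0.6003, -0.0335, 0.0507]
orientation: [0.991, -0.131, -0.001, -0.001]
wrist_force: [-0.1, -0.8, -0.6]
opening: 0.519
```

```bash
python3 go.py .5798 -.0322 .0515 -.262; python3 trk.py|grep -v motor; python3 - <<'E'
from look import *
t=-.262;o=np.array([.562,-.0272])+R2(-.2621)@[-.003,.000]
look(o,t,.0495,'l4.png')
E
```

```text
t 10.7 tcp [ 0.6003 -0.0335  0.0507] F [-0.1 -0.8 -0.6] M [ 0.04 -0.04 -0.02] op 0.519
shift [-0.0201  0.004  -0.0008] turn [-0.0022  0.0015 -0.0003]
cornerXY px [ 1.75 -4.75] score 0.923 drive mm [ 13.5 -12.4]
A px [-11.75  -4.38] score 0.448 drive mm [30. 19.]
low px [ 1.25 -4.  ] score 0.976 drive mm [10.4 -9.5]
farB px [-9.88  1.38] score 0.645 drive mm [ 9.1 26. ]
{'A': array([278., 321.]), 'B': array([472., 241.]), 'S': array([445., 364.])}
A px off [ 3.08 -1.83] gray 122 drive mm [20.8 39.7]
B px off [-0.01  1.46] gray 118 drive mm [ 14.1 -47. ]
S px off [ 0.52 -0.02] gray 109 drive mm [-41.6  -1.2]
```

Request:
send_rows:
  plan:
    - [[0, 0, 0], [0.001, 0, 0], 0.52]
    - [[0, 0, 0], [0.0008, 0, 0], 0.52]

```text
time_s: 11.05
tool_pos: [0.6024, -0.0341, 0.0508]
orientation: [0.991, -0.131, -0.0, -0.001]
wrist_force: [-0.2, 1.1, 0.8]
opening: 0.518
```

```bash
python3 go.py .5798 -.0322 .0515 -.262; python3 trk.py|grep -E "corner|low"
```

```text
t 11.05 tcp [ 0.6024 -0.0341  0.0508] F [-0.2  1.1  0.8] M [-0.01 -0.    0.04] op 0.518
shift [-0.0224  0.004  -0.0007] turn [-0.0022  0.0005 -0.0002]
cornerXY px [ 1.88 -3.62] score 0.895 drive mm [  9.5 -10.7]
low px [ 0.88 -4.  ] score 0.978 drive mm [10.9 -8.7]
```

Request:
send_rows:
  plan:
    - [[0, 0, 0], [0.0008, 0, 0], 0.52]
    - [[0, 0, 0], [0, 0, 0], 0.52]

```text
time_s: 11.35
tool_pos: [0.6032, -0.0343, 0.0508]
orientation: [0.991, -0.131, -0.0, -0.001]
wrist_force: [-1.0, 0.6, 0.7]
opening: 0.521
```

```bash
python3 go.py .5798 -.0322 .0515 -.262; python3 trk.py|grep -E "corner|low"
```

```text
t 11.35 tcp [ 0.6032 -0.0343  0.0508] F [-1.   0.6  0.7] M [ 0.06  0.08 -0.01] op 0.521
shift [-0.0232  0.004  -0.0007] turn [-0.0023  0.0008 -0.0003]
cornerXY px [ 1.88 -3.62] score 0.901 drive mm [  9.5 -10.7]
low px [ 1. -4.] score 0.974 drive mm [10.7 -8.9]
```

The hole A corner now seems to have dropped too. I'll raise the fingers and look.

Request:
send_rows:
  plan:
    - [[0, 0, 0], [-0.002, 0, -0.01], 0.52]
    - [[0, 0, 0], [0, 0, -0.04], 0.52]
    - [[0, 0, 0], [0, 0, -0.05], 0.52]

```text
time_s: 11.78
tool_pos: [0.5993, -0.0338, 0.1511]
orientation: [0.991, -0.131, -0.003, -0.001]
wrist_force: [1.1, 0.4, -0.9]
opening: 0.517
```

```bash
python3 - <<'E'
from look import *
t=-.262;o=np.array([.562,-.0272])+R2(-.2621)@[-.000,.000]
look(o,t,.0435,'l5.png')
p,d,K,T=snap('side'); P=cloud(d,K,T)
for c in [(-38,30),(-40,-40),(-30,60),(0,60),(0,-50),(35,60),(40,0),(40,-60),(40,30),(-15,0),(-15,40)]:
    w=R2(t)@(np.array(c)/1e3)+o; u,v=proj([[*w,.045]],K,T)[0].round().astype(int); q=np.median(P[v-2:v+3,u-2:u+3].reshape(-1,3),0); print(c,(q[2]*1e3).round(1))
E
```

```text
{'A': array([276., 321.]), 'B': array([468., 241.]), 'S': array([442., 363.])}
A px off [ 0.67 -0.08] gray 196 drive mm [21.3 48.3]
B px off [-0.23 -0.15] gray 115 drive mm [ 22.9 -49.8]
S px off [1.68 1.8 ] gray 179 drive mm [-45.8  -0.4]
(-38, 30) 43.6
(-40, -40) 44.3
(-30, 60) 44.0
(0, 60) 44.2
(0, -50) 44.2
(35, 60) 45.1
(40, 0) 44.4
(40, -60) 44.5
(40, 30) 43.9
(-15, 0) 44.6
(-15, 40) 44.0
```

View pics/l5.png

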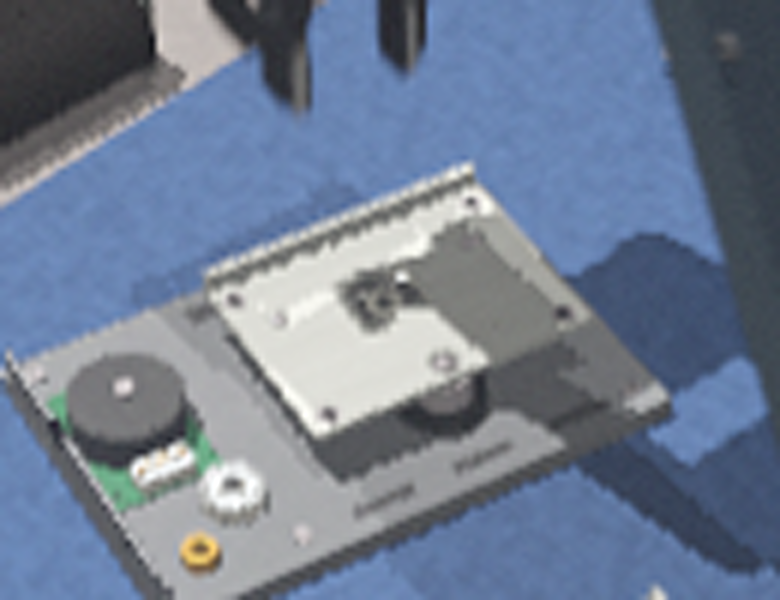

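Crop: the shaft shows in its hole (443,361) and dowel A in its hole (278,318). The depth at 11 points of the top is about 44 to 45 mm, so all of it has dropped. I'll press lightly once to confirm it is flush, then retreat.

Request:
send_rows:
  plan:
    - [[0, 0, 0], [-0.02, 0, 0.045], 0.52]
    - [[0, 0, 0], [0, 0, 0.045], 0.52]
    - [[0, 0, 0], [0, 0, 0.009], 0.52]
    - [[0, 0, 0], [0, 0, 0.002], 0.52]
    - [[0, 0, 0], [0, 0, 0.001], 0.52]

```text
time_s: 12.5
tool_pos: [0.5857, -0.029, 0.0567]
orientation: [0.991, -0.131, 0.006, -0.001]
wrist_force: [0.0, -0.1, 0.4]
opening: 0.517
```

Request:
send_rows:
  plan:
    - [[0, 0, 0], [0, 0, 0.001], 0.52]
    - [[0, 0, 0], [0, 0, 0.001], 0.52]

```text
time_s: 12.75
tool_pos: [0.5869, -0.0291, 0.0565]
orientation: [0.991, -0.131, 0.008, -0.001]
wrist_force: [-0.1, -0.0, 0.3]
opening: 0.514
```

```bash
python3 go.py .5857 -.029 .046 -.262
```

```text
t 12.75 tcp [ 0.5869 -0.0291  0.0565] F [-0.1 -0.   0.3] M [0.06 0.07 0.04] op 0.514
shift [-0.0013  0.0002  0.0105] turn [-0.0043 -0.0149 -0.0004]
```

Request:
send_rows:
  plan:
    - [[0, -0.016, 0], [0, 0, 0.005], 0.52]
    - [[0, 0, 0], [0, 0, 0.003], 0.52]

```text
time_s: 13.0
tool_pos: [0.5873, -0.0292, 0.0487]
orientation: [0.991, -0.131, -0.0, -0.002]
wrist_force: [-0.1, 0.4, -0.1]
opening: 0.52
```

Request:
send_rows:
  plan:
    - [[0, 0, 0], [0, 0, 0.002], 0.52]
    - [[0, 0, 0], [0, 0, 0.002], 0.52]

```text
time_s: 13.25
tool_pos: [0.5871, -0.0291, 0.044]
orientation: [0.991, -0.131, -0.001, -0.002]
wrist_force: [0.4, 0.1, -0.2]
opening: 0.52
```

Request:
send_rows:
  plan:
    - [[0, 0, 0], [0, 0, 0.001], 0.52]
    - [[0, 0, 0], [0, 0, 0.001], 0.52]

```text
time_s: 13.5
tool_pos: [0.5872, -0.0292, 0.0428]
orientation: [0.991, -0.131, -0.001, -0.002]
wrist_force: [-6.8, 0.9, 19.3]
opening: 0.52
```

Contact now comes 5.5 to 6 mm lower than before, at 19 N. Retreat and do a final check.

Request:
send_rows:
  plan:
    - [[0, 0, 0], [0, 0, -0.02], 0.52]
    - [[0, 0, 0], [0, 0, -0.055], 0.52]
    - [[0, 0, 0], [0, 0, -0.055], 0.52]
    - [[0, 0, 0], [-0.05, 0.03, -0.03], 0.52]
    - [[0, 0, 0], [-0.05, 0.035, 0], 0.52]
    - [[0, 0, 0], [-0.05, 0.035, 0], 0.52]
    - [[0, 0, 0], [-0.04, 0.045, 0], 0.52]
    - [[0, 0, 0], [-0.03, 0.05, 0], 0.52]

```text
time_s: 14.5
tool_pos: [0.3227, -0.1616, 0.206]
orientation: [0.992, -0.128, 0.002, -0.001]
wrist_force: [0.8, -1.3, 0.1]
opening: 0.519
```

Request:
send_rows:
  plan:
    - [[0, 0, 0], [0, 0.055, 0], 0.52]
    - [[0, 0, 0], [0, 0.055, 0], 0.52]
    - [[0, 0, 0], [0, 0.055, 0], 0.52]
    - [[0, 0, 0], [0, 0.055, 0], 0.52]
    - [[0, 0, 0], [0, 0, 0], 0.52]

```text
time_s: 15.12
tool_pos: [0.2613, -0.3828, 0.2069]
orientation: [0.992, -0.13, 0.003, 0.001]
wrist_force: [-0.1, 0.4, -0.5]
opening: 0.522
```

```bash
python3 go.py .3 -.3 .2 0; python3 - <<'E'
from look import *
t=-.262;o=np.array([.562,-.0272])
im=[]
for n in('side','top'):
    p,d,K,T=snap(n); P=cloud(d,K,T); pts=[]
    for x in np.arange(-44,47,6):
        for y in np.arange(-64,65,8):
            if -6<x<34 and abs(y)<24: continue
            w=R2(t)@(np.array((x,y))/1e3)+o; u,v=proj([[*w,.045]],K,T)[0].round().astype(int); pts.append(P[v,u])
    pts=np.array(pts); pts=pts[abs(pts[:,2]-np.median(pts[:,2]))<.006]
    A=np.c_[pts[:,:2]-o,np.ones(len(pts))]; c,*_=np.linalg.lstsq(A,pts[:,2],rcond=None); print(n,len(pts),'tilt',c[:2].round(4),'z',c[2].round(4))
    u,v=proj([[*o,.045]],K,T)[0].astype(int)
    im.append(cv2.resize(p[v-40:v+40,u-60:u+60],(750,290 if 0 else 300),interpolation=cv2.INTER_CUBIC))
    S=np.load(n+'0.npz')['p']
    df=cv2.absdiff(p,S).max(2); print('changed px outside drive', int((df[100:290,100:225]>60).sum()))
cv2.imwrite('pics/end.png',np.vstack(im)[...,::-1])
E
```

```text
t 15.12 tcp [ 0.2613 -0.3828  0.2069] F [-0.1  0.4 -0.5] M [-0.01  0.01 -0.02] op 0.522
shift [ 0.016 -0.09   0.007] turn [ 0.001  -0.007  -0.2603]
side 241 tilt [-0.002   0.0054] z 0.0441
changed px outside drive 0
top 236 tilt [0.0023 0.0019] z 0.0447
changed px outside drive 0
```

View pics/end.png

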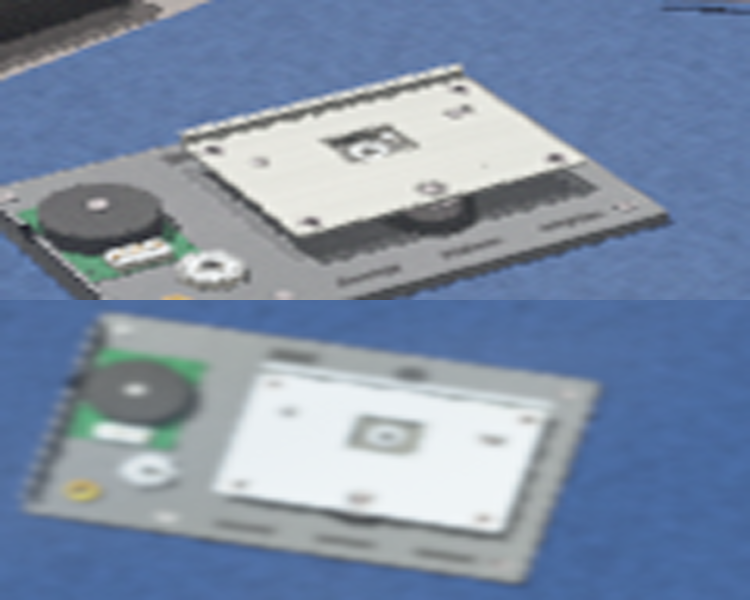

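Pins fill all three holes in both views, e.g. A (260,160), slot (458,110) and shaft (432,187) in the side half. The top is level (tilt 0.006 or less) at about 44.5 mm.

```bash
python3 -c "
from rig import ctrl; print(ctrl.finish_job())"
```

```text
the job is handed in; nothing more can be done
None
```

The cover appears to have dropped over both dowels and the gear shaft and to lie flush on its three posts. The job was handed in at about 15 s of the 51 s allowed. It gave no verdict.

**What I did:** Pressing on top and dragging did not work: the fingers slipped on the cover and it did not move. I pushed it about 12 mm towards -y at its +y edge with the fingers shut. Then I pushed it about 15 mm towards +x on the inside of its flange with both fingers. It dropped in by its own weight, and I then pressed it once, lightly.

**Last checks:**
- **Height and level:** depth from both cameras puts the cover's top at 44.1 mm (side) and 44.7 mm (top), against 45 mm when seated. The fitted tilt is at most 0.006 rad.
- **Contact:** the fingers met the cover about 5.5 mm lower than at the start, at 19 N. The drop should be 6 mm. The highest force I read was about 24 N upward, or about 30 N in all.
- **Pins:** pins show in the hole, the slot and the shaft hole in both views.
- **Bystanders:** the image comparison found no change around the roller and brush, but it did not cover the items on the right. The spare gear and bushing look unmoved in the pictures.

**Where checks disagreed:** the two cameras and the motor reference differed by 1 to 2 mm on where the drive is. I therefore rely on the drop and the visible pins for the centring, not on a direct measurement. One measured shaft-hole position, with the arm still over the cover, was about 8 mm off, probably because the bright shaft filled the hole.

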